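Tip the screws into the empty tray cell

TASK

Lift the small metal scoop by its upright grip and tip both screws out of it into the one empty cell of the divided tray, so that no screw lands in another cell. Then stand the empty scoop upright on the worktop, clear of the tray, and let go.

Things in the scene. Friction and masses are not known exactly. Their poses are not given: they have to be found in the camera images.
- tray: grey open tray fixed to the worktop, 156 x 156 x 30 mm, turned any way about the vertical. Origin: centre of its underside, z up. Walls and two crossing dividers 4 mm thick and 30 mm high, floor 4 mm thick: four 72 mm square cells centred at x, y = +-38 mm. The empty cell is at x +38, y +38; the others hold a metal ring, a round black cap and a boxy connector, all lower than the walls.
- scoop: loose dark steel scoop, 130x46 mm, 0.16 kg. Origin: underside; x to the open nose, z up. Smooth channel, 40 mm wide, sides 22 mm high, flat floor x -30 to +30, then a lip rising 9 deg to the nose edge at x 66, z 9. Behind, a block (x -64 to -30, 18 mm high) carries the upright grip: x -64 to -30, 14 mm thick in y, top at z 66; pinch it across y. Screws slide out once the nose dips 25-35 deg; 45 empties it.
- screw_1: one of two alike: steel socket head cap screw, 27 mm long, head 10 mm across, shank 6 mm; origin halfway along it, on its underside as it lies; its y axis runs along the shank. At the start it lies loose on the scoop's flat floor, along the scoop; 10 g.
- screw_2: the other: steel socket head cap screw, 27 mm long, head 10 mm across, shank 6 mm; origin halfway along it, on its underside as it lies; its y axis runs along the shank. At the start it lies loose on the scoop's flat floor, along the scoop; 10 g.

How it is judged:
By the outcome, as a careful person would: the job done as asked, in the order asked, and still so for the second after the job is handed in, with the robot touching nothing.
It also fails if it takes over 54 s, if anything falls off the work surface, if the arm or the gripper's body presses on something with over 40 N, if the wrist force passes 120 N, or if a joint passes its speed limit or range.

ROBOT

A 6-joint arm with a two-finger parallel gripper is mounted at the origin on a cart in front of the work surface, level with it; the furniture and walls round the work are solid. World frame = base frame: x ahead of the robot, y to its left, z up, the work surface at z = 0. Lengths are in mm, angles in rad, forces in N, time in s.
With the tool pointing down it reaches from about 300 to 775 mm from the base axis. Payload 14.6 kg.
Tool frame: the origin (TCP) lies on the centre line of the jaws, within the pads' length; the fingertips stand 19 mm ahead of it and the grasp point (between the pads) is the TCP (bot.tip_reach is the distance from the TCP to the fingertips, in mm); z points along the fingers, y is the line along which they close (so a half turn about z gives the same grasp; the last joint's range is limited). The gripper opens to 85 mm and grips with 20 to 120 N. Pads are 22 mm wide; open, the fingers measure 114 mm over their backs; the gripper's body (76 mm by 85 mm) begins 54 mm behind the grasp point. The pads swing forward as they close: fully open they stand 13 mm farther back than shut.
Start: joints at [-1.176, 0.3, 1.521, -0, 1.321, -0.067], TCP at [245.05, -492.382, 250.281] pointing down, gripper open.
Joint ranges: [-3.03, 3.03], [-0.79, 2.21], [0.23, 2.52], [-1.04, 4.18], [0, 3.07], [-2.55, 2.55]. Speed limits (rad/s): [2.22, 2.22, 2.57, 3.14, 3.14, 3.14].

INTERFACE

Orientations are given as a unit quaternion [w, x, y, z].
In Python, from rig import bot gives the robot as it stands. Calls block until the motion is done:
- bot.move_to(position, orientation): joint-space move of the TCP to a pose.
- bot.servo_line(position, attitude=None, speed=150, until_force=None): straight line of the TCP; attitude=None keeps the orientation; speed is the mean speed in mm/s. With until_force (N) it stops when the force on the tool has changed by that much, and returns True; else False.
- bot.move_joints(angles): joint-space move.
- bot.move_gripper(opening, grip_force=None): finger opening in mm; grip_force is the grip in N (None keeps the last); returns when the fingers have stopped.
- bot.dwell(seconds).
- bot.ik(position, orientation): joint angles nearest the present ones, or None.
- bot.read_state(): the state.
- bot.read_camera(name): name is "side" or "top" or "wrist"; returns a dict with "image" (400x640x3 uint8, blue, green, red), "depth" (400x640 float32, mm along the optical axis (not along the pixel's ray), 0 where there is no reading), "fovy" (degrees; the focal length in pixels is half the picture's height over the tangent of half this angle, whatever the lens; pixels are square), "cx", "cy" (the principal point, pixels), "eye" and "attitude" of the camera in the world; the wrist camera has in their place "mount" (4x4, takes a point from camera to tool coordinates, whose origin is the TCP and whose axes are the flange's). Camera axes: x right, y down, z forward; pixel columns grow to the right and rows downward; lengths in mm; the calibration is good to about 2 mm. A picture is of the moment at which its call begins: read the wrist's pose just before it.
A pose or a line that the arm cannot do raises bot.MotionError and nothing moves.
- bot.finish_job(): hands the job in; it is judged then, once.
The state is a dict: "clock": time; "joint_positions": joint angles; "qvel": joint speeds; "effort": joint torques, N m; "ee_pos": TCP position; "tool_rot": TCP orientation; "ft_force": force on the tool from outside, world axes, zero at the start; "moment": the same for the moment, N m; "grip_width": finger opening in mm; "grip_force": force on a finger pad.
Only numpy, scipy, OpenCV 4.12 (cv2) and the standard library are available. Lean on these libraries where they do the work, as an engineer would, in place of code of your own. Each camera call takes 0.05 s, during which the arm holds its last target. There are 200 camera calls.

## Working session

There is one attempt and no reset: what is moved stays moved. The work goes in short steps, each a Python script; the robot and the scene stay as the last script left them, time stands still between calls to the robot, and variables do not carry over. Pictures are saved under pics/ and viewed, at most 10 in all, crops included, and the job is handed in when it is done.

```bash
mkdir -p pics
cat > h.py <<'E'
import numpy as np, cv2
from scipy.spatial.transform import Rotation as R
from rig import bot
def rot(q): return R.from_quat([q[1],q[2],q[3],q[0]])
def quat(r):
    x,y,z,w=r.as_quat(); return [w,x,y,z]
def cloud(c,T=None):
    d=c["depth"]; h,w=d.shape; f=h/2/np.tan(np.radians(c["fovy"])/2)
    v,u=np.mgrid[:h,:w]; P=np.dstack([(u-c["cx"])/f*d,(v-c["cy"])/f*d,d])
    if T is None:
        a=np.array(c["attitude"]); Rm=a if a.shape==(3,3) else rot(a).as_matrix(); t=np.array(c["eye"])
    else: Rm,t=T[:3,:3],T[:3,3]
    W=P@Rm.T+t; W[d==0]=np.nan; return W
E
python3 - <<'E'
from h import *
for n in("top","side"):
    c=bot.read_camera(n); cv2.imwrite(f"pics/{n}0.png",c["image"]); np.save(f"{n}0.npy",cloud(c))
    print(n,c["eye"],c["attitude"],c["fovy"],c["cx"],c["cy"])
print(bot.read_state())
E
```

```text
top [362.8368387  201.60327302 892.49309855] [ 0.04793078 -0.70034383  0.71017233 -0.05363223] 44.69344390348628 332.0623616886496 194.8109280227374
side [256.61739121 881.97178876 451.67978392] [ 0.06652372 -0.12832047  0.85319136 -0.50117158] 56.64563935096702 318.7397548166902 197.37572745126914
{'clock': 0.1, 'joint_positions': array([-1.17559909e+00,  3.00442381e-01,  1.52155341e+00,  7.48757842e-06,
        1.32068391e+00, -6.66160146e-02]), 'qvel': array([ 2.20954368e-03, -9.70754187e-04, -2.64204158e-03, -9.77731788e-04,
        3.04812959e-05,  9.41443119e-04]), 'effort': array([ 2.40135414e-03, -5.44373810e+01, -3.62366331e+01,  2.10773453e-05,
        3.08232309e-03, -2.64305740e-06]), 'ee_pos': array([ 244.97924475, -492.20669133,  249.7487588 ]), 'tool_rot': array([-5.36796497e-04,  9.73459374e-01,  2.28859241e-01, -8.53164494e-05]), 'ft_force': array([-0.42263009,  0.4746895 ,  0.88648846]), 'moment': array([ 0.03164978, -0.06852808, -0.00150543]), 'grip_force': 0.0, 'grip_width': 85.14368793604852}
```

View pics/top0.png

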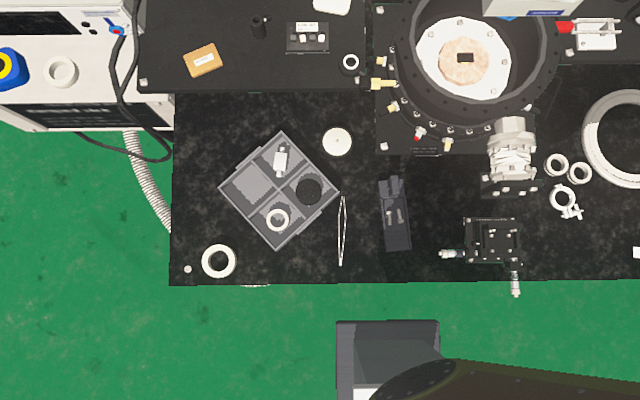

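View pics/side0.png

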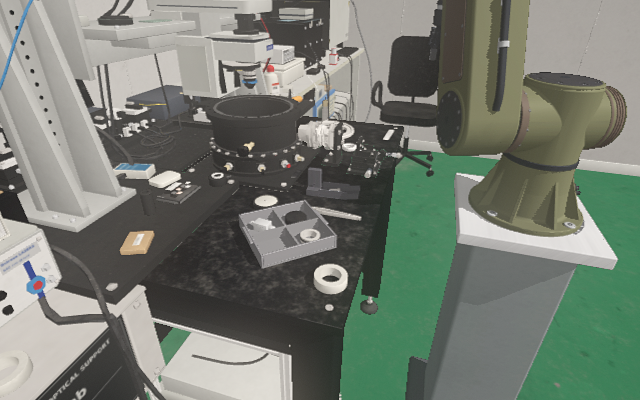

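Top view: the tray is centred near (280,190) with its empty cell at the left, (250,185). The scoop has its grip at about (391,188), its nose at about (399,248), and two screws in it. Tweezers lie between them, and the chamber is close behind the grip.

Run:
```python
from h import *
im=cv2.imread("pics/top0.png"); W=np.load("top0.npy")
cv2.imwrite("pics/crop1.png",cv2.resize(im[120:270,205:425],None,fx=3.6,fy=3.6,interpolation=cv2.INTER_CUBIC))
def pts(m): return W[m]
X,Y,Z=W[...,0],W[...,1],W[...,2]
u=np.arange(640)[None]+0*X; v=np.arange(400)[:,None]+0*X
m=(u>215)&(u<345)&(v>125)&(v<255)&(Z>24)&(Z<36)
p=W[m][:,:2]; rc=cv2.minAreaRect(p.astype(np.float32)); print("tray",rc,m.sum(),np.median(W[m][:,2]))
s=(u>370)&(u<420)&(v>170)&(v<258)
for lo,hi in((14,28),(50,80)):
    k=s&(Z>lo)&(Z<hi); print(lo,k.sum(),cv2.minAreaRect(W[k][:,:2].astype(np.float32)),W[k].mean(0))
# obstacles heights near
for a in [(391,188),(399,248),(280,190),(250,185),(430,150),(430,170),(500,150),(343,230),(337,140),(380,90),(300,110),(200,200),(480,245)]:
    print(a,W[a[1],a[0]].round())
```

```text
tray ((500.0631408691406, 290.0986328125), (167.94732666015625, 156.20071411132812), 42.30146408081055) 1570 28.87099067510917
14 513 ((452.8135986328125, 80.52557373046875), (130.60140991210938, 46.75745391845703), 4.876622676849365) [470.40354168  83.73369882  19.4183448 ]
50 177 ((500.5494384765625, 84.66838073730469), (33.863258361816406, 14.643549919128418), 6.274084091186523) [499.54183156  85.65017757  64.60912549]
(391, 188) [495.  91.  54.]
(399, 248) [392.  74.   6.]
(280, 190) [498. 287.  27.]
(250, 185) [512. 345.   2.]
(430, 150) [571.  11.  15.]
(430, 170) [536.  10.   4.]
(500, 150) [549. -87. 101.]
(343, 230) [426. 174.   1.]
(337, 140) [593. 183.  13.]
(380, 90) [690. 100.   9.]
(300, 110) [656. 252.  -0.]
(200, 200) [485. 437.   1.]
(480, 245) [394. -61.  47.]
```

View pics/crop1.png

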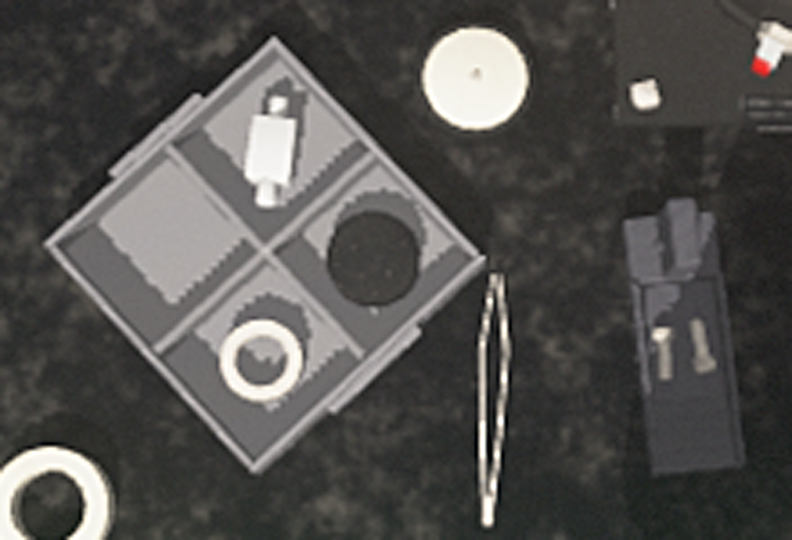

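```bash
cat >> h.py <<'E'
def scoop(n_deg,pitch):  # scoop rotation: nose heading, nose-down pitch
    return R.from_euler('ZY',[n_deg,pitch],degrees=True)
G=np.array([-47,0,45.]); NOSE=np.array([66,0,9.])
SGN=1
def tool(Rs,sgn=None):
    s=SGN if sgn is None else sgn
    return Rs*R.from_matrix(np.column_stack([[s,0,0],[0,-s,0],[0,0,-1]]))
def at(n,p,pt,w,sgn=None): # TCP pose putting scoop point pt at world w
    Rs=scoop(n,p); return np.array(w)+Rs.apply(G-np.array(pt)), quat(tool(Rs,sgn))
H0=185.4; GR=np.array([500.6,84.8,45.])
TC=np.array([500.,290.]); TA=42.3; HP=180+TA
d=lambda a:np.array([np.cos(np.radians(a)),np.sin(np.radians(a))])
CELL=TC+38*(d(TA)+d(TA+90))
NP=np.r_[CELL-16*d(HP),0]
E
python3 - <<'E'
from h import *
W=np.load("top0.npy"); X,Y,Z=W[...,0],W[...,1],W[...,2]
m=(X>250)&(X<650)&(Y>-300)&(Y<500)&(Z>60)&(np.hypot(X,Y)>350); print("tall",[(W[m][i].round()) for i in range(0,m.sum(),max(1,m.sum()//12))])
print(CELL,NP)
for s in(1,-1):
    for w in [at(H0,0,G,GR+[0,0,80],s),at(H0,0,G,GR,s),at(HP,0,NOSE,NP+[0,0,80],s),at(HP,18,NOSE,NP+[0,0,40],s),at(HP,45,NOSE,NP+[0,0,28],s),at(HP,52,NOSE,NP+[0,0,28],s)]:
        j=bot.ik(*w); print(s,w[0].round(),None if j is None else np.round(j,2))
E
```

```text
tall [array([ 649., -120.,  173.]), array([630.,  57., 168.]), array([650., -57.,  73.]), array([ 607., -101.,  170.]), array([599., -58., 168.]), array([609.,   6., 103.]), array([ 597., -100.,  102.]), array([ 584., -120.,  105.]), array([ 563., -125.,  114.]), array([540., -88.,  98.]), array([508., -95., 110.]), array([491., -80.,  72.]), array([ 389., -119.,   68.])]
[502.5315061  343.68045712] [514.36560362 354.44865734   0.        ]
1 [501.  85. 125.] [ 0.1   0.35  1.77 -0.    1.02 -1.57]
1 [501.  85.  45.] [ 0.1   0.48  1.81 -0.    0.85 -1.57]
1 [598. 430. 116.] [ 0.57  0.84  1.01 -0.    1.29 -1.73]
1 [586. 419. 109.] [ 0.55  0.67  1.35  0.08  0.82 -1.8 ]
1 [555. 391. 133.] None
1 [545. 382. 139.] None
-1 [501.  85. 125.] [ 0.1   0.35  1.77 -0.    1.02  1.57]
-1 [501.  85.  45.] [ 0.1   0.48  1.81 -0.    0.85  1.57]
-1 [598. 430. 116.] [ 0.57  0.84  1.01 -0.    1.29  1.41]
-1 [586. 419. 109.] [0.55 0.67 1.35 0.08 0.82 1.34]
-1 [555. 391. 133.] [0.51 0.47 1.76 0.87 0.21 0.54]
-1 [545. 382. 139.] [ 0.49  0.44  1.86  1.8   0.2  -0.39]
```

Run:
```python
from h import *
for hp in(TA,TA+90):
  N=np.r_[CELL-16*d(hp),0]
  for s in(1,-1):
    for p,z in((0,110),(18,40),(25,38),(32,34),(38,30),(45,28),(52,28)):
        w=at(hp,p,NOSE,N+[0,0,z],s)
        j=bot.ik(*w); print(round(hp),s,p,w[0].round(),None if j is None else np.round(j,2))
```

```text
42 1 0 [407. 257. 146.] [ 0.49  0.27  1.82 -0.    1.05  1.32]
42 1 18 [419. 268. 109.] [ 0.52  0.5   1.62 -0.07  1.33  1.38]
42 1 25 [426. 274. 118.] [ 0.54  0.57  1.51 -0.08  1.49  1.4 ]
42 1 32 [434. 281. 124.] [ 0.55  0.65  1.4  -0.1   1.64  1.4 ]
42 1 38 [441. 288. 128.] [ 0.56  0.72  1.31 -0.11  1.77  1.4 ]
42 1 45 [450. 296. 133.] [ 0.56  0.8   1.19 -0.13  1.92  1.4 ]
42 1 52 [460. 305. 139.] [ 0.57  0.89  1.07 -0.15  2.07  1.4 ]
42 -1 0 [407. 257. 146.] [ 0.49  0.27  1.82 -0.    1.05 -1.82]
42 -1 18 [419. 268. 109.] [ 0.52  0.5   1.62 -0.07  1.33 -1.76]
42 -1 25 [426. 274. 118.] [ 0.54  0.57  1.51 -0.08  1.49 -1.75]
42 -1 32 [434. 281. 124.] [ 0.55  0.65  1.4  -0.1   1.64 -1.74]
42 -1 38 [441. 288. 128.] [ 0.56  0.72  1.31 -0.11  1.77 -1.74]
42 -1 45 [450. 296. 133.] [ 0.56  0.8   1.19 -0.13  1.92 -1.74]
42 -1 52 [460. 305. 139.] [ 0.57  0.89  1.07 -0.15  2.07 -1.75]
132 1 0 [589. 248. 146.] [ 0.34  0.59  1.35 -0.    1.2  -0.4 ]
132 1 18 [578. 261. 109.] [ 0.47  0.6   1.46 -0.36  1.02 -0.09]
132 1 25 [572. 267. 118.] [ 0.53  0.59  1.48 -0.5   1.03  0.04]
132 1 32 [565. 275. 124.] [ 0.58  0.59  1.5  -0.65  1.06  0.17]
132 1 38 [558. 282. 128.] [ 0.63  0.6   1.51 -0.76  1.09  0.28]
132 1 45 [550. 292. 133.] [ 0.69  0.62  1.52 -0.89  1.15  0.39]
132 1 52 [541. 301. 139.] [ 0.74  0.64  1.52 -0.99  1.22  0.49]
132 -1 0 [589. 248. 146.] None
132 -1 18 [578. 261. 109.] None
132 -1 25 [572. 267. 118.] None
132 -1 32 [565. 275. 124.] None
132 -1 38 [558. 282. 128.] None
132 -1 45 [550. 292. 133.] None
132 -1 52 [541. 301. 139.] None
```

```bash
cat >> h.py <<'E'
HP=TA+90; NP=np.r_[CELL-16*d(HP),0]
E
python3 - <<'E'
from h import *
bot.move_gripper(55,80)
bot.move_to(*at(H0,0,G,GR+[0,0,130]))
bot.servo_line(*at(H0,0,G,GR+[0,0,55]),speed=200)
print(bot.servo_line(GR,speed=80,until_force=15),bot.read_state()["ee_pos"])
bot.move_gripper(8,80); s=bot.read_state(); print(s["grip_width"],s["grip_force"],s["ft_force"])
bot.servo_line(GR+[0,0,12],speed=30)
bot.servo_line(GR+[0,0,125],speed=100); s=bot.read_state(); print(s["clock"],s["ft_force"],s["moment"],s["grip_width"])
c=bot.read_camera("side"); cv2.imwrite("pics/side1.png",cv2.resize(c["image"][80:260,220:460],None,fx=3,fy=3))
E
```

```text
False [500.85354664  84.80851422  45.37181336]
13.329909882215748 78.43175411224365 [-0.40840869 -0.54581192  4.96534488]
6.4167 [ 0.59808973  0.60708995 -1.86093203] [-0.02791645 -0.03300915 -0.00750236] 13.4584172126991
```

View pics/side1.png

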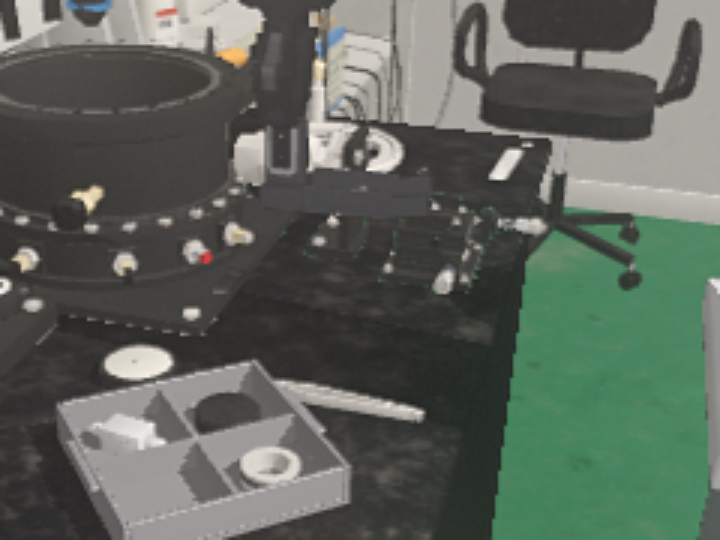

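The scoop is lifted and hangs level, with its channel at about (345,190). I'll carry it over level, then stop at an 18° pitch for a check of the nose against the cell.

Run:
```python
from h import *
p1,q1=at(HP,0,NOSE,NP+[0,0,134])
a=GR+[0,0,125]
for f in(.33,.67,1):
    p,q=at(H0+f*(HP-H0),0,G,a+f*(p1-a)); bot.servo_line(p,q,speed=90)
bot.servo_line(*at(HP,18,NOSE,NP+[0,0,80]),speed=50)
bot.servo_line(*at(HP,18,NOSE,NP+[0,0,42]),speed=60)
print(bot.read_state()["clock"],bot.read_state()["ee_pos"],at(HP,18,NOSE,NP+[0,0,42])[0])
a=bot.read_camera("top")["image"][110:260,200:360]; b=bot.read_camera("side")["image"][100:300,220:380]
b=cv2.resize(b,(400,500)); a=cv2.resize(a,(400,375)); o=np.zeros((500,800,3),np.uint8); o[:375,:400]=a;o[:,400:]=b
cv2.imwrite("pics/pre.png",o)
```

```text
10.45 [578.29709104 260.67116124 111.41519465] [578.14094519 260.58676851 111.15695495]
```

View pics/pre.png

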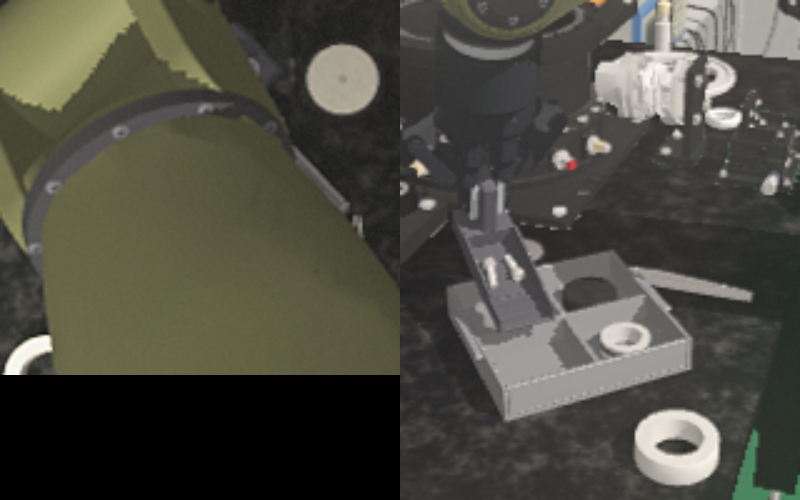

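The right half shows the nose at (527,325), over the empty cell and past the divider, with both screws still in the channel. Now I'll pour.

Run:
```python
from h import *
for p,z in((22,40),(26,38),(30,35),(34,32),(38,30),(43,29),(47,29)):
    bot.servo_line(*at(HP,p,NOSE,NP+[0,0,z]),speed=20 if p<40 else 35)
bot.dwell(.6); print(bot.read_state()["clock"],bot.read_state()["ft_force"])
b=bot.read_camera("side")["image"][100:300,220:380]
cv2.imwrite("pics/pour.png",cv2.resize(b,(480,600)))
```

```text
14.425 [-3.53548594e-01  3.91105950e-04 -1.82131630e+00]
```

View pics/pour.png

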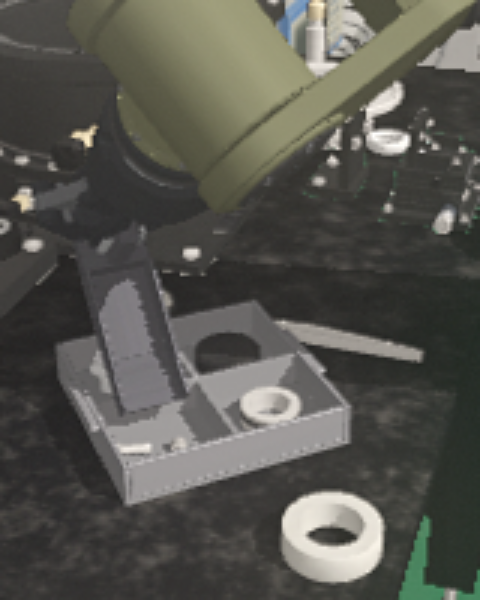

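The channel is empty and both screws are in the target cell, at (135,449) and (178,444). Next the scoop goes back to where it started.

Run:
```python
from h import *
bot.servo_line(at(HP,47,NOSE,NP+[0,0,100])[0],speed=80)
p1,_=at(HP,0,NOSE,NP+[0,0,134]); a=GR+[0,0,125]
bot.servo_line(*at(HP,20,G,p1+[-20,20,20]),speed=30)
bot.servo_line(*at(HP,0,G,p1),speed=30)
for f in(.67,.33,0):
    bot.servo_line(*at(H0+f*(HP-H0),0,G,a+f*(p1-a)),speed=100)
bot.servo_line(GR+[0,0,12],speed=80)
print(bot.servo_line(GR-[0,0,3],speed=12,until_force=4),bot.read_state()["ee_pos"],bot.read_state()["ft_force"])
bot.move_gripper(45); bot.dwell(.3)
p=bot.read_state()["ee_pos"]
bot.servo_line(p+[0,0,130],speed=100)
bot.move_joints([-1.0,.3,1.5,0,1.3,0]); print(bot.read_state()["clock"])
c=bot.read_camera("top"); W=cloud(c); cv2.imwrite("pics/end.png",cv2.resize(c["image"][120:270,205:425],None,fx=3.6,fy=3.6,interpolation=cv2.INTER_CUBIC))
X,Y,Z=W[...,0],W[...,1],W[...,2]; k=(X>370)&(X<530)&(Y>40)&(Y<130)
for lo,hi in((14,28),(50,80)):
    m=k&(Z>lo)&(Z<hi); print(cv2.minAreaRect(W[m][:,:2].astype(np.float32)),W[m][:,2].max())
```

```text
True [500.54706266  84.75545195  45.38310569] [-0.86645895 -0.20176135  5.4134091 ]
27.225
((452.5242919921875, 80.97459411621094), (130.43544006347656, 46.61494827270508), 5.345071315765381) 27.824715169535352
((499.9169006347656, 85.94294738769531), (32.82963562011719, 14.636578559875488), 4.687626361846924) 70.64388104130217
```

View pics/end.png

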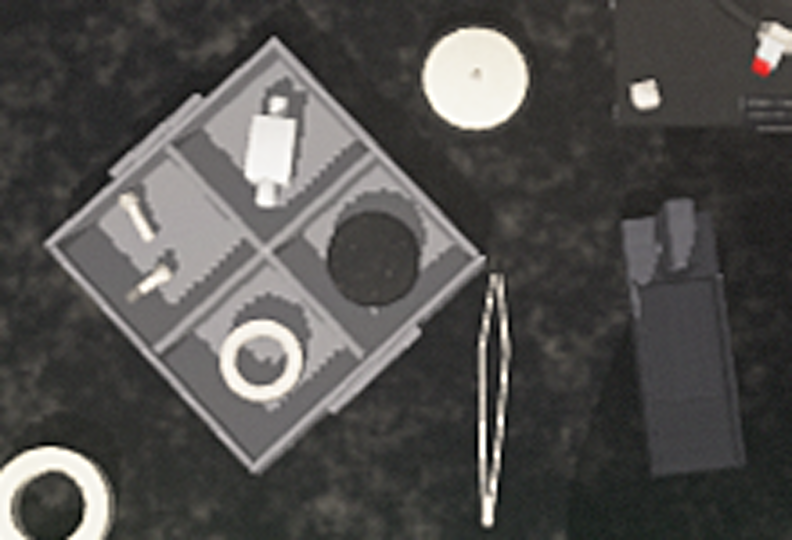

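Both screws lie in the target cell, at (138,217) and (152,282). The scoop stands empty and upright at about (685,340), and the other cells are undisturbed.

```bash
python3 -c "
from rig import bot
print(bot.finish_job())"
```

```text
the job is handed in; nothing more can be done
None
```

I tipped both screws into the empty cell, stood the empty scoop upright on the worktop clear of the tray with the gripper off it, and handed the job in at about 27 s of the 54 s allowed.

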